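# Open the sprung gate of a tool bay and hold it wide

## Task

The sprung yellow gate of the small plywood tool bay must be held wide open. First press the popped-up aluminium threshold plate down level and flush into its recess so that the gate clears it; then squeeze the red catch's two tabs fully together (it stays back), then squeeze the blue catch on the gate and, keeping it squeezed, swing the gate out past its click and on until it stands nearly at a right angle to its shut place. The gate springs back if let go, so finish while still holding it wide open, and do not disturb the glue bottle, the dropper bottle or the sanding block.

Things in the scene. Friction and masses are not known exactly. Their poses are not given: they have to be found in the camera images.
- bay_origin (a point): Small fixed plywood tool bay, base 207 x 180 mm, 12 thick. Point at bench height amid its open front; x to its back, y left, z up. In mm: base x -107..100, y +-90; walls behind x 0, 55 high; closed gate along x -13, y 59..-60, z 18..70; posts at its ends 76 high; grey cross beam at x 45, top z 64; plate recess x -98..-36, y -76..16, floor z 6. Place and heading vary.
- plate_top (a point): Middle of the top face of the loose aluminium threshold plate, 60 x 90 (bay's y) x 6 mm, z its upward normal. Its front (-x) edge is popped up 12 mm on a rubber clip (tilt 0.21 rad) and the gate would strike it. Pressed there with over 6 N the clip sinks and stays down. Seated, the top is flush with the base, 12 mm above the bench.
- plate_raised_edge (a point): Point on the plate's top face 14 mm in from the middle of its raised front edge: the place to press straight down.
- red_tabs (a point): Red catch on the cross beam: two upright tabs 8 thick, 16 mm wide, spaced along the bay's y, tops 112 mm up, free down to 66. This fixed point, 95 mm up, is midway between their outer faces when squeezed. Left (+y) tab fixed, outer face 17 mm off the point; right tab slides, outer face 31 mm off at rest, 17 squeezed. Takes 4 N, stays where left.
- red_catch (a joint): Travel of the red catch's sliding tab (m): 0 bolted, 0.014 fully squeezed; the gate is free of it beyond 0.010.
- blue_tabs (a point): Blue catch on top of the gate: two upright tabs 8 thick, 16 mm wide, spaced along the gate, tops 112 mm up, free down to 70. The point moves with the gate, 95 mm up, 89 mm from the hinge axis, midway between outer faces when squeezed; y runs to the hinge. Tab by the hinge fixed, outer face 16 mm off; other slides 28 to 16 mm off. Spring: 3 to 8 N, returns when let go.
- blue_catch (a joint): Travel of the blue catch's sliding tab (m): 0 bolted, 0.012 fully squeezed; the gate is free of it beyond 0.009.
- gate_hinge (a point): Point on the gate's upright hinge axis, 95 mm above the bench, at the gate's left end.
- gate (a joint): Opening of the yellow gate (rad): 0 closed, 1.5 its stop. The free end swings out to the front (-x of the bay), clockwise seen from above. A ball detent gives a click at about 0.45 to 0.75 rad, about 3 N at the tabs; a closing spring pulls with about 2 N at the tabs when wide open.
- glue_mid (a point): Middle of the white glue bottle with orange tip, 49 x 49 x 156 mm, standing on the bench, 78 mm up. Leave alone.
- drop_mid (a point): Middle of the small dropper bottle with a white cap, 32 x 32 x 88 mm, standing on the bench, 44 mm up. Leave alone.
- sand_mid (a point): Middle of the sanding block, 39 x 72 x 27 mm, lying inside the bay. Leave alone.

How it is judged:
By the outcome, as a careful person would: the job done as asked, in the order asked, and still so for the second after the job is handed in, while the arm keeps its last pose, push and grip.
It also fails if it takes over 54 s, if anything falls off the work surface, if the arm or the gripper's body presses on something with over 40 N, if the wrist force passes 120 N, or if a joint passes its speed limit or range.

## Robot

A 7-joint arm with a two-finger parallel gripper is mounted at the origin on the work surface; the furniture and walls round the work are solid. World frame = base frame: x ahead of the robot, y to its left, z up, the work surface at z = 0. Lengths are in m, angles in rad, forces in N, time in s.
With the tool pointing down it reaches from about 0.425 to 0.925 m from the base axis. Payload 6.8 kg.
Tool frame: the origin (TCP) lies at the very end of the fingers, on their centre line; the grasp point (between the pads) lies bot.grip_point_offset behind it (bot.grip_point_offset is the distance from the TCP to the grasp point, in m); z points along the fingers, y is the line along which they close (so a half turn about z gives the same grasp; the last joint's range is limited). The gripper opens to 85 mm and grips with 20 to 120 N. Pads are 22 mm wide; open, the fingers measure 114 mm over their backs; the gripper's body (76 mm by 85 mm) begins 54 mm behind the grasp point. The pads swing forward as they close: fully open they stand 13 mm farther back than shut.
Start: joints at [1.094, 0.477, 0.022, 1.555, -0.011, 1.109, -0.083], TCP at [0.243, -0.63, 0.231] pointing down, gripper open.
Joint ranges: [-2.96, 2.96], [-0.34, 2.1], [-1.41, 1.46], [0.24, 2.44], [-1.37, 4.51], [0.17, 1.92], [-2.96, 2.96]. Speed limits (rad/s): [2.39, 2.39, 3.14, 3.14, 3.14, 3.14, 3.14].

## Interface

Orientations are given as a unit quaternion [w, x, y, z].
In Python, from station import bot, imaging gives the robot as it stands. The module is installed in compiled form; this text tells all that it offers.
- The arm moves only by the tool carry_out, never from a script. Its argument "targets" is one flat list of numbers, 5 for each row, row after row: the closure in counts, from 0 (fully open) to 255 (shut), then the shift along the world's x, y, z in mm, then the turn about the world's z in degrees. A call has 1 to 20 rows; each row shifts and turns the commanded pose from where the row before left it; what a row does not reach is not made up. A row lasts 1/10 s, in which the tool goes at most 50 mm and 8.59 degrees, less where a joint would pass 70% of its speed; a pose out of reach is approached as far as the arm can. A call is refused whole if a number of a shift passes 50 or a number of a turn 8.59, either way. A call with a gripper value outside its range is refused whole. The fingers move at their own pace and stop on an object; "newtons" is the grip in N (left out, the last holds). Time passes only in rows, so rows that do not move let the fingers close. It gives the time, the measured TCP pose, the force, the opening and the grip force at its end, in the units of the state.
- bot.get_obs(): the state, without advancing time (a new reading comes with each control period).
- imaging.read_camera(name): name is "side" or "top" or "wrist"; returns a dict with "frame" (384x512x3 uint8, red, green, blue), "fov_y" (degrees; the focal length in pixels is half the picture's height over the tangent of half this angle, whatever the lens; pixels are square), "cx", "cy" (the principal point, pixels), "pose" (4x4, takes a point from camera to world coordinates); the wrist camera has in their place "tool_from_camera" (4x4, takes a point from camera to tool coordinates, whose origin is the TCP and whose axes are the flange's). Camera axes: x right, y up, looking along -z (the intrinsics and any distortion apply to the point x, -y, -z); pixel columns grow to the right and rows downward; lengths in m; the calibration is good to about 2 mm. A picture is of the moment at which its call begins: read the wrist's pose just before it. There is no depth.
- bot.hand_in(): hands the job in; it is judged then, once.
The state is a dict: "t": time; "q": joint angles; "joint_vel": joint speeds; "joint_torque": joint torques, N m; "eef_pos": TCP position; "tool_rot": TCP orientation; "contact_force": force on the tool from outside, world axes, zero at the start; "torque": the same for the moment, N m; "gripper_width": opening from 0.0 (shut) to 1.0 (fully open); "grasp_force": force on a finger pad.
Only numpy, scipy, OpenCV 4.12 (cv2) and the standard library are available. Lean on these libraries where they do the work, as an engineer would, in place of code of your own. Each camera call takes 0.05 s, during which the arm holds its last target. There are 200 camera calls.

## Working session

There is one attempt and no reset: what is moved stays moved. The work goes in short steps, Python scripts to look and compute and a tool call to move; the robot and the scene stay as the last step left them, time stands still between calls to the robot, and variables do not carry over. Pictures are saved under pics/ and viewed, at most 10 in all, crops included, and the job is handed in when it is done.

Besides the shell and the picture viewer there is one more tool, called after "Call:" in YAML: its name, and indented under it one key for each argument. carry_out: Moves the arm, as the interface text tells. Its arguments: {"type":"object","properties":{"targets":{"type":"array","items":{"type":"number"}},"newtons":{"type":"number"}},"required":["targets"]}

```bash
mkdir -p pics; cat > h.py <<'E'
import numpy as np, cv2
from station import bot, imaging
def K(c):
    f=c["frame"].shape[0]/2/np.tan(np.radians(c["fov_y"])/2); return f,c["cx"],c["cy"]
def ray(c,u,v,P=None):
    f,cx,cy=K(c); P=c["pose"] if P is None else P
    P=np.array(P); d=P[:3,:3]@np.array([(u-cx)/f,-(v-cy)/f,-1]); return P[:3,3],d
def onz(c,u,v,z,P=None):
    o,d=ray(c,u,v,P); return o+d*(z-o[2])/d[2]
def proj(c,p,P=None):
    f,cx,cy=K(c); P=np.array(c["pose"] if P is None else P); q=P[:3,:3].T@(np.array(p)-P[:3,3]); return cx+f*q[0]/-q[2], cy-f*q[1]/-q[2]
E
python3 - <<'E'
from h import *
o=bot.get_obs(); print(o["t"],o["eef_pos"],o["tool_rot"],bot.grip_point_offset)
fs=[]
for n in("top","side"):
    c=imaging.read_camera(n); print({k:v for k,v in c.items() if k!="frame"}); 
    cv2.imwrite(f"pics/{n}.png",c["frame"][:,:,::-1])
    cv2.imwrite(f"pics/{n}1.png",cv2.resize(c["frame"][:,:,::-1],(800,600)))
E
```

```text
0.0 [ 0.24311098 -0.62906287  0.23032498] [-8.80688761e-04  9.83042465e-01  1.83375797e-01 -2.33420325e-04] 0.0187
{'fov_y': 51.1281195515756, 'cx': 258.62321507254313, 'cy': 188.41505656670324, 'pose': array([[-0.00741151,  0.98858202, -0.15050138,  0.35174747],
       [-0.99926824, -0.01296966, -0.03598294,  0.19039177],
       [-0.03752403,  0.15012456,  0.98795474,  0.93963268],
       [ 0.        ,  0.        ,  0.        ,  1.        ]])}
{'fov_y': 48.08979671122302, 'cx': 249.11162947536528, 'cy': 183.7940900041201, 'pose': array([[ 0.97057397,  0.13177661, -0.20154674,  0.30697988],
       [-0.24075159,  0.54834192, -0.80084943, -0.49747744],
       [ 0.00498331,  0.82580631,  0.56393183,  0.56871384],
       [ 0.        ,  0.        ,  0.        ,  1.        ]])}
```

View pics/top1.png

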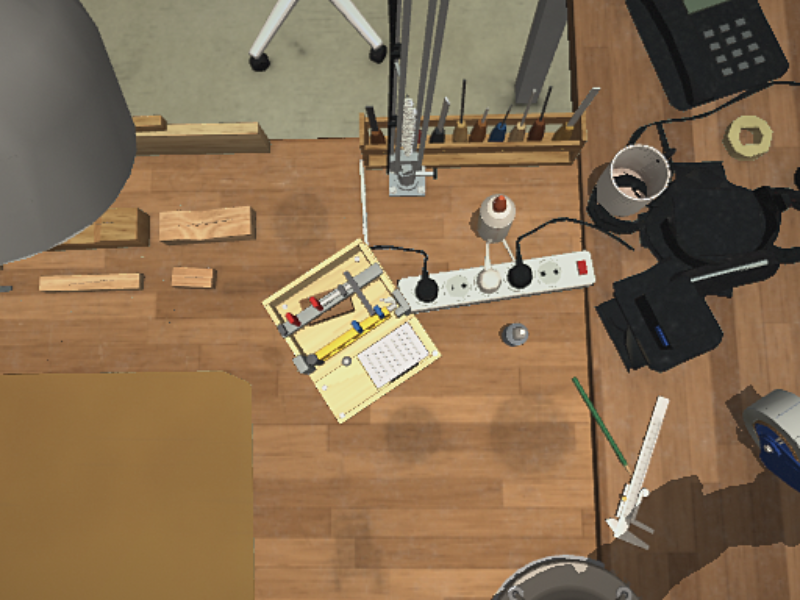

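View pics/side1.png

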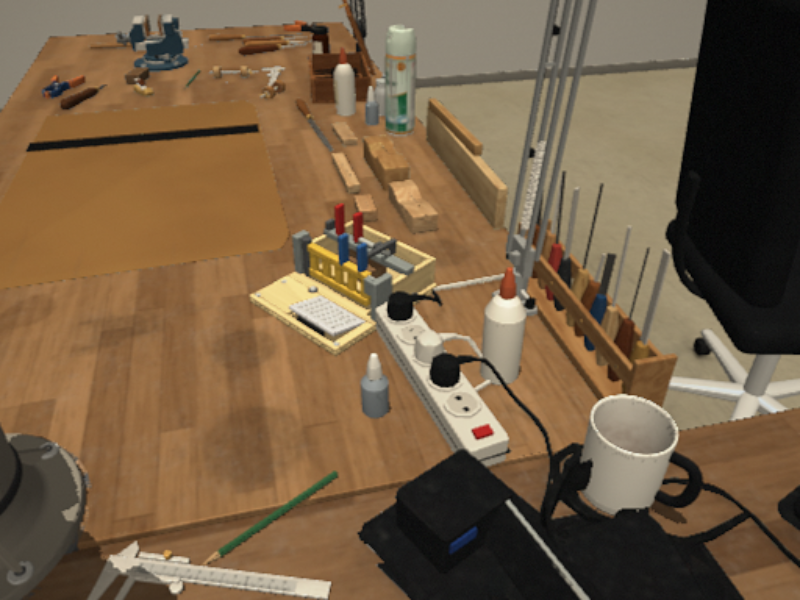

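The top view shows the bay at about (350,330) of 800x600. The hinge post is at (305,360), the blue tabs at (357,325) and (378,313), and the red tabs at (291,317) and (314,303). The front base corners are at (340,422) and (440,355), and the plate is at (395,355). The side view shows the same, with the glue bottle at (503,330) and the dropper bottle at (374,385).

```bash
cat > m1.py <<'E'
from h import *
C={n:imaging.read_camera(n) for n in("top","side")}
def blobs(c,lo,hi,roi,amin=8):
    x0,y0,x1,y1=roi; h=cv2.cvtColor(c["frame"],cv2.COLOR_RGB2HSV)
    m=cv2.inRange(h,lo,hi); z=np.zeros_like(m); z[y0:y1,x0:x1]=m[y0:y1,x0:x1]
    n,l,s,ce=cv2.connectedComponentsWithStats(z)
    return z,[(s[i].tolist(),ce[i].round(1).tolist()) for i in range(1,n) if s[i][4]>=amin]
R={"top":(160,140,290,280),"side":(150,120,290,230)}
for n in C:
    print(n,"red",blobs(C[n],(0,120,60),(8,255,255),R[n])[1]+blobs(C[n],(172,120,60),(180,255,255),R[n])[1])
    print(n,"blue",blobs(C[n],(100,120,50),(125,255,255),R[n])[1])
c=C["top"]
m,b=blobs(c,(20,50,130),(32,150,255),R["top"],100)
print(b)
m=cv2.morphologyEx(m,cv2.MORPH_CLOSE,np.ones((5,5)))
k=max(cv2.findContours(m,0,1)[0],key=cv2.contourArea); p=cv2.approxPolyDP(cv2.convexHull(k),3,True)[:,0]
for u,v in p: print(u,v,onz(c,u,v,.012)[:2].round(4),onz(c,u,v,.055)[:2].round(4))
v=np.hstack([cv2.resize(C["top"]["frame"][150:275,165:290],(400,400),interpolation=2),cv2.resize(C["side"]["frame"][120:230,155:285],(400,400),interpolation=2)])
cv2.imwrite("pics/z.png",v[:,:,::-1])
E
python3 m1.py
```

```text
top red [([198, 190, 9, 9, 37], [201.6, 194.1]), ([183, 200, 9, 9, 40], [186.9, 204.2])]
top blue [([239, 196, 7, 8, 26], [242.1, 199.3]), ([225, 205, 7, 8, 30], [228.1, 208.5])]
side red [([214, 130, 7, 21, 115], [216.8, 139.7]), ([226, 135, 6, 20, 103], [228.4, 144.0])]
side blue [([217, 150, 6, 19, 94], [219.3, 158.9]), ([229, 156, 6, 18, 93], [231.3, 164.5])]
[([168, 153, 85, 56, 1146], [214.1, 180.7]), ([188, 188, 49, 39, 631], [210.8, 210.0]), ([198, 195, 85, 76, 1798], [232.4, 236.8])]
230 153 [0.5791 0.2916] [0.5686 0.287 ]
282 227 [0.4026 0.171 ] [0.4002 0.1719]
217 270 [0.3063 0.3204] [0.3084 0.3144]
168 193 [0.4849 0.4378] [0.4788 0.4264]
```

View pics/z.png

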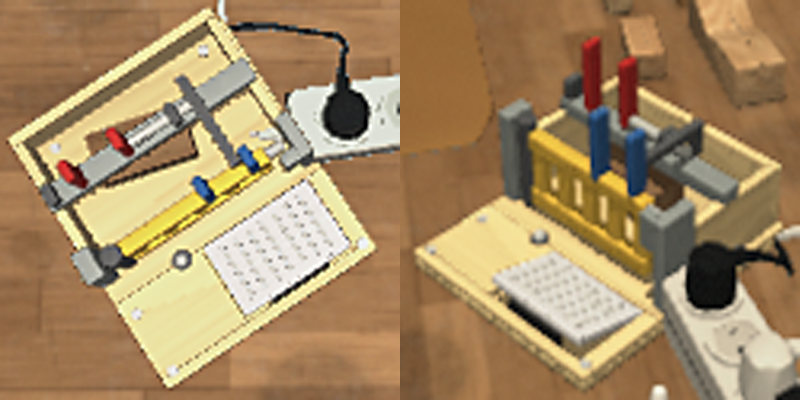

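The crops show, in 512x384 pixels, the red tabs at top (201.6,194) and (187,204) and the blue tabs at (242,199) and (228,208.5). The plate's raised edge faces the front and the base corners are clear. Next I'll fix the bay pose and cross-check it with the tabs.

```bash
cat > m2.py <<'E'
from h import *
C={n:imaging.read_camera(n) for n in("top","side")}
def tri(a,b):
    o1,d1=ray(C["top"],*a); o2,d2=ray(C["side"],*b)
    s=np.linalg.lstsq(np.c_[d1,-d2],o2-o1,rcond=None)[0]; p,q=o1+s[0]*d1,o2+s[1]*d2
    return (p+q)/2,np.linalg.norm(p-q)
fr,fl=[onz(C["top"],*p,.012) for p in((282,227),(217,270))]
y=(fl-fr)[:2]; y/=np.linalg.norm(y); x=np.array([y[1],-y[0]]); o=(fl+fr)[:2]/2+.107*x
print("front O",o,"heading",np.degrees(np.arctan2(x[1],x[0])))
def bay(p): d=np.array(p[:2])-o; return np.round([1e3*d@x,1e3*d@y],1)
# tops of tabs in side view (top rows), heights 112; centroid ~ z 90
for n,l in(("redL",(216.8,139.7)),("redR",(228.4,144)),("blueL",(219.3,158.9)),("blueR",(231.3,164.5))):
    p=onz(C["side"],*l,.090); print("side",n,p.round(4),bay(p))
for n,a,b in(("redL",(186.9,204.2),(216.8,139.7)),("redR",(201.6,194.1),(228.4,144)),("blueL",(228.1,208.5),(219.3,158.9)),("blueR",(242.1,199.3),(231.3,164.5))):
    p,e=tri(a,b); print("tri",n,p.round(4),bay(p),round(e*1e3,1), "top@.112",bay(onz(C["top"],*a,.112)),"top@.100",bay(onz(C["top"],*a,.100)))
s=.64
for n,u,v,z in(("hingepost",305*s,361*s,.076),("post2",401*s,301*s,.076),("glue tip",499*s,203*s,.15),("drop cap",517*s,331*s,.088)):
    p=onz(C["top"],u,v,z); print(n,p.round(3),bay(p))
E
python3 m2.py
```

```text
front O [0.44440788 0.30367573] heading 32.78450118531791
side redL [0.4489 0.3759 0.09  ] [42.8 58.3]
side redR [0.4709 0.3496 0.09  ] [47.1 24.3]
side blueL [0.4385 0.2896 0.09  ] [-12.5  -8.6]
side blueR [0.4589 0.2612 0.09  ] [-10.8 -43.5]
tri redL [0.4489 0.3754 0.0902] [42.6 57.9] 0.1 top@.112 [38.  55.2] top@.100 [40.6 56.7]
tri redR [0.4698 0.3435 0.0935] [42.9 19.7] 0.2 top@.112 [39.  18.2] top@.100 [41.6 19.1]
tri blueL [0.4383 0.2866 0.0918] [-14.4 -11. ] 0.5 top@.112 [-17.2 -12. ] top@.100 [-15.4 -11.5]
tri blueR [0.4579 0.2566 0.0929] [-14.2 -46.9] 0.2 top@.112 [-17.1 -46.7] top@.100 [-15.3 -46.8]
hingepost [0.392 0.359 0.076] [-13.8  75.1]
post2 [0.474 0.226 0.076] [-17.  -81.2]
glue tip [0.59  0.095 0.15 ] [   9.7 -254.2]
drop cap [0.429 0.069 0.088] [-139.8 -189.2]
```

Call:
carry_out:
  targets: [0, 0, 0, 10, 0, 0, 20, 20, 10, 8, 0, 20, 30, 10, 8]

```text
t: 0.6
eef_pos: [0.2826, -0.5807, 0.2622]
tool_rot: [0.001, 0.948, 0.319, -0.0]
contact_force: [1.3, 0.9, -0.5]
gripper_width: 1.002
grasp_force: 0.0
```

```bash
python3 -c "
from h import *
o=bot.get_obs(); print(o['t'],o['q'].round(3) if hasattr(o['q'],'round') else o['q'],o['eef_pos'],o['tool_rot'])"
```

```text
0.6 [ 1.059  0.404 -0.051  1.593  0.023  1.144  0.081] [ 0.28262463 -0.58069326  0.26220425] [ 6.72400668e-04  9.47625314e-01  3.19383273e-01 -3.68850814e-04]
```

Call:
carry_out:
  targets: [0, 17, 41, 0, 8.5, 0, 17, 41, 0, 8.5, 0, 17, 41, 0, 8.5, 0, 17, 41, 0, 8.5, 0, 17, 41, 0, 8.5, 0, 17, 41, 0, 8.5, 0, 17, 41, 0, 8.5, 0, 17, 41, 0, 8.5, 0, 17, 41, 0, 8.5, 0, 17, 41, 0, 8.5, 0, 0, 41, 0, 8.5, 0, 0, 41, 0, 8.5, 0, 0, 41, 0, 8.5, 0, 0, 41, 0, 8.5, 255, 0, 41, 0, 8.5, 255, 0, 41, 0, 8.5, 255, -15, 40, -10, 8.5, 255, -15, 40, -20, 8.5, 255, -15, 40, -30, 8.5, 255, -15, 35, -30, 8.5]

```text
t: 2.6
eef_pos: [0.3944, 0.2316, 0.1731]
tool_rot: [0.002, -0.237, 0.971, 0.0]
contact_force: [0.5, 0.0, -0.1]
gripper_width: 0.003
grasp_force: 0.0
```

```bash
cat > w.py <<'E'
from h import *
from scipy.spatial.transform import Rotation as R
def wrist():
    o=bot.get_obs(); c=imaging.read_camera("wrist"); q=np.array(o["tool_rot"])
    T=np.eye(4); T[:3,:3]=R.from_quat(q[[1,2,3,0]]).as_matrix(); T[:3,3]=o["eef_pos"]
    return o,c,T@np.array(c["tool_from_camera"])
def yaw(o):
    q=np.array(o["tool_rot"]); m=R.from_quat(q[[1,2,3,0]]).as_matrix(); return np.degrees(np.arctan2(m[1,0],m[0,0])), m[:,2].round(3)
E
python3 - <<'E'
from w import *
o,c,P=wrist(); print(o["t"],np.round(o["q"],3),np.round(o["eef_pos"],4),yaw(o),o["gripper_width"],P.round(3))
cv2.imwrite("pics/w1.png",cv2.resize(c["frame"][:,:,::-1],(800,600)))
E
```

```text
2.6 [ 0.161  0.329 -0.962  2.071  0.347  0.904  1.056] [0.3944 0.2316 0.1731] (np.float64(-152.5696142301523), array([ 0.003,  0.001, -1.   ])) 0.0025052888097267263 [[-0.46  -0.854 -0.244  0.332]
 [ 0.888 -0.443 -0.126  0.2  ]
 [-0.001 -0.275  0.962  0.315]
 [ 0.     0.     0.     1.   ]]
```

View pics/w1.png

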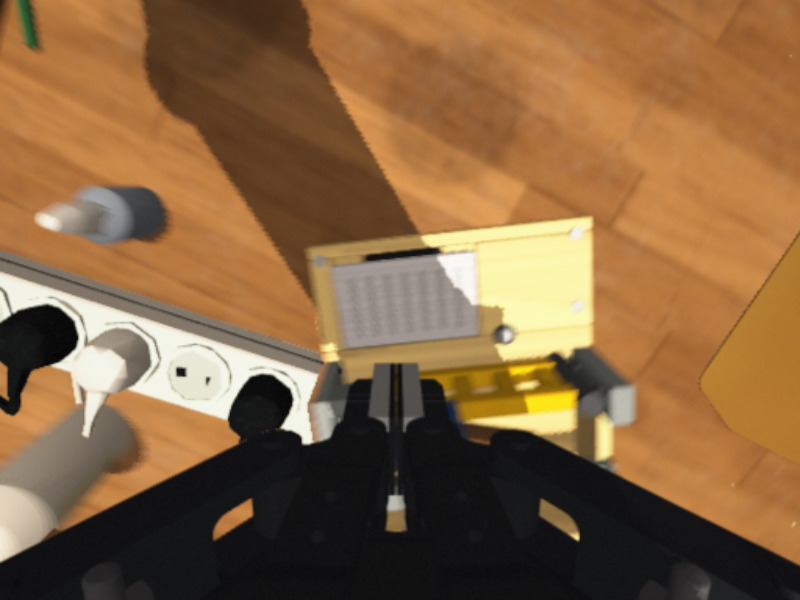

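The wrist view shows the base front corners at (308,247) and (591,218), the plate at (332,265), (474,251), (480,335) and (345,348) of 800x600, and the closed fingertips at (395,370).

```bash
python3 - <<'E'
from w import *
o,c,P=wrist(); s=.64
O=np.array([.4444,.3037]); h=np.radians(32.78); x=np.array([np.cos(h),np.sin(h)]); y=np.array([-x[1],x[0]])
for n,u,v,z in(("FR",308,247,.012),("FL",591,218,.012),("pFR",332,265,.024),("pFL",474,251,.024),("pBL",480,335,.012),("pBR",345,348,.012),("knob",503,334,.015),("hpost",632,400,.076)):
    p=onz(c,u*s,v*s,z,P); d=p[:2]-O; print(n,p.round(4),(1e3*d@x).round(1),(1e3*d@y).round(1))
t=O-.083*x-.030*y; print("press",t,(t-o["eef_pos"][:2])*1e3)
E
```

```text
FR [0.3944 0.1788 0.012 ] -109.6 -78.0
FL [0.2964 0.3236 0.012 ] -113.6 96.9
pFR [0.3948 0.1972 0.024 ] -99.4 -62.7
pFL [0.347  0.2682 0.024 ] -101.1 22.9
pBL [0.3935 0.3027 0.012 ] -43.3 26.7
pBR [0.4433 0.229  0.012 ] -41.4 -62.2
knob [0.3853 0.3145 0.015 ] -43.9 41.1
hpost [0.3726 0.3722 0.076 ] -23.2 96.4
press [0.39085972 0.23353991] [ 1.93866021 -2.47180498]
```

Call:
carry_out:
  targets: [255, 2, -2, 0, 3, 255, 0, 0, 0, 0, 255, 0, 0, 0, 0, 255, 0, 0, 0, 0]

```text
t: 3.1
eef_pos: [0.3966, 0.2272, 0.1731]
tool_rot: [0.0, -0.259, 0.966, -0.0]
contact_force: [-1.2, -0.2, 0.8]
gripper_width: -0.001
grasp_force: 0.0
```

```bash
cat > m3.py <<'E'
from w import *
o,c,P=wrist(); print(o["t"],np.round(o["eef_pos"],4),yaw(o),np.round(o["contact_force"],1))
O=np.array([.4444,.3037]); h=np.radians(32.78); x=np.array([np.cos(h),np.sin(h)]); y=np.array([-x[1],x[0]])
hs=cv2.cvtColor(c["frame"],cv2.COLOR_RGB2HSV)
m=cv2.inRange(hs,(20,50,70),(32,170,255)); m[:120]=0; m[235:]=0
g=cv2.inRange(hs,(0,0,80),(180,38,255)); g[:, :205]=0; g[:,320:]=0; g[235:]=0; g[:140]=0
m2=cv2.morphologyEx(m|g,cv2.MORPH_OPEN,np.ones((3,3)))
for n,mm,z in(("base",m,.012),("plate",cv2.morphologyEx(g,cv2.MORPH_CLOSE,np.ones((5,5))),.012)):
    k=max(cv2.findContours(mm,0,1)[0],key=cv2.contourArea)
    for u,v in cv2.approxPolyDP(cv2.convexHull(k),3,True)[:,0]:
        p=onz(c,u,v,z,P); d=p[:2]-O; print(n,(u,v),p.round(4),(1e3*d@x).round(1),(1e3*d@y).round(1))
cv2.imwrite("pics/w2.png",cv2.resize(c["frame"][:,:,::-1],(800,600)))
E
python3 m3.py
```

```text
3.1 [0.3966 0.2272 0.1731] (np.float64(-150.02537825510166), array([ 0.001, -0.   , -1.   ])) [-1.2 -0.2  0.8]
base (np.int32(378), np.int32(227)) [0.3755 0.3665 0.012 ] -23.9 90.1
base (np.int32(365), np.int32(234)) [0.3888 0.3593 0.012 ] -16.7 76.9
base (np.int32(318), np.int32(233)) [0.4125 0.3159 0.012 ] -20.2 27.5
base (np.int32(272), np.int32(159)) [0.3694 0.2337 0.012 ] -100.9 -18.3
base (np.int32(272), np.int32(152)) [0.3635 0.2301 0.012 ] -107.8 -18.1
base (np.int32(381), np.int32(146)) [0.3056 0.3189 0.012 ] -108.4 88.0
plate (np.int32(307), np.int32(165)) [0.3573 0.2667 0.012 ] -93.3 16.1
plate (np.int32(305), np.int32(217)) [0.4043 0.2944 0.012 ] -38.8 13.9
plate (np.int32(221), np.int32(220)) [0.4507 0.2205 0.012 ] -39.7 -73.3
plate (np.int32(216), np.int32(169)) [0.4058 0.1907 0.012 ] -93.7 -74.1
```

Call:
carry_out:
  targets: [255, -6, 6, -30, 2.8, 255, 0, 0, -40, 0, 255, 0, 0, -40, 0, 255, 0, 0, -30, 0, 255, 0, 0, 0, 0, 255, 0, 0, -6, 0, 255, 0, 0, -3, 0, 255, 0, 0, -3, 0, 255, 0, 0, -3, 0, 255, 0, 0, -3, 0, 255, 0, 0, -2, 0, 255, 0, 0, 0, 0, 255, 0, 0, 0, 0]

```text
t: 4.45
eef_pos: [0.3901, 0.2336, 0.0129]
tool_rot: [0.0, -0.283, 0.959, -0.0]
contact_force: [-2.1, -0.6, 3.3]
gripper_width: -0.001
grasp_force: 1.9
```

Call:
carry_out:
  targets: [255, 0, 0, -2, 0, 255, 0, 0, -2, 0, 255, 0, 0, 0, 0, 255, 0, 0, 0, 0]

```text
t: 4.85
eef_pos: [0.3901, 0.2336, 0.0118]
tool_rot: [0.001, -0.284, 0.959, -0.002]
contact_force: [-11.8, -10.8, 58.9]
gripper_width: -0.002
grasp_force: 29.0
```

Call:
carry_out:
  targets: [255, 0, 0, 4, 0, 255, 0, 0, 20, 0, 255, 0, 0, 40, 0, 255, 0, 0, 45, 0, 0, 0, 0, 45, 0, 0, 0, 0, 0, 0, 0, 0, 0, 0, 0]

```text
t: 5.55
eef_pos: [0.391, 0.2337, 0.1636]
tool_rot: [0.002, -0.283, 0.959, -0.0]
contact_force: [-0.2, -0.6, 0.2]
gripper_width: 0.503
grasp_force: 0.0
```

```bash
python3 - <<'E'
from w import *
o,c,P=wrist(); print(o["t"],np.round(o["eef_pos"],4),yaw(o),np.round(o["contact_force"],1),o["q"])
t=imaging.read_camera("side")
a=cv2.resize(c["frame"][130:240,200:400],(800,440)[:2] if 0 else (400,220),interpolation=2)
a=np.vstack([a,np.zeros((180,400,3),np.uint8)])
v=np.hstack([a,cv2.resize(t["frame"][120:230,155:285],(400,400),interpolation=2)])
cv2.imwrite("pics/z2.png",v[:,:,::-1])
E
```

```text
5.55 [0.391  0.2337 0.1636] (np.float64(-147.12873549986986), array([ 0.003,  0.001, -1.   ])) [-0.2 -0.6  0.2] [ 0.16498743  0.35131184 -0.98186787  2.08317127  0.37908066  0.8910213
  1.11251543]
```

View pics/z2.png

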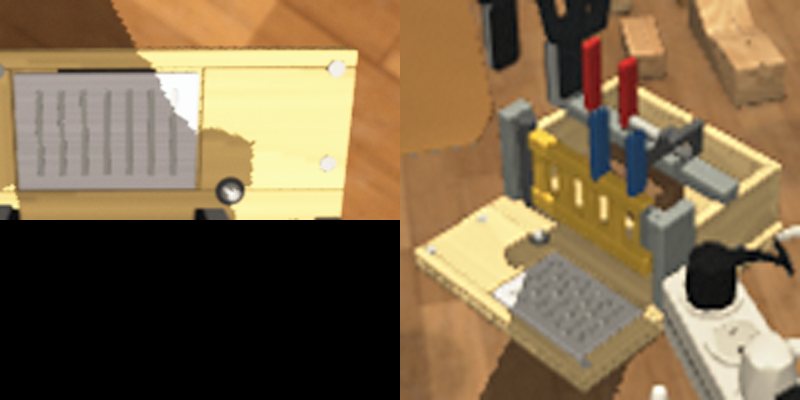

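The plate now lies flat in its recess in both views, with top-left crop edges parallel to the base. The fingers are opening and the red tabs are upright at (592,70) and (628,90). Next I move to hover over the red catch.

Call:
carry_out:
  targets: [0, 16, 33, 0, 0, 0, 16, 33, 0, 0, 0, 17, 33, 0, 0, 0, 17, 33, 0, 0, 0, 0, 0, 0, 0, 0, 0, 0, 0, 0]

```text
t: 6.25
eef_pos: [0.4548, 0.3659, 0.1605]
tool_rot: [-0.002, -0.284, 0.959, -0.0]
contact_force: [0.1, -0.4, 0.5]
gripper_width: 1.003
grasp_force: 0.0
```

```bash
cat > m4.py <<'E'
from w import *
o,c,P=wrist(); print(o["t"],np.round(o["eef_pos"],4),yaw(o),np.round(o["contact_force"],1),np.round(o["q"],2),o["gripper_width"])
O=np.array([.4444,.3037]); h=np.radians(32.78); x=np.array([np.cos(h),np.sin(h)]); y=np.array([-x[1],x[0]])
def bay(p): d=p[:2]-O; return (1e3*d@x).round(1),(1e3*d@y).round(1)
print("tcp bay",bay(np.array(o["eef_pos"])))
hs=cv2.cvtColor(c["frame"],cv2.COLOR_RGB2HSV)
for n,m in(("red",cv2.inRange(hs,(0,120,40),(8,255,255))|cv2.inRange(hs,(172,120,40),(180,255,255))),("blue",cv2.inRange(hs,(100,120,30),(125,255,255)))):
    for k in cv2.findContours(m,0,1)[0]:
        if cv2.contourArea(k)<25: continue
        b=cv2.boundingRect(k); pts=cv2.boxPoints(cv2.minAreaRect(k))
        print(n,b,[bay(onz(c,u,v,.112,P)) for u,v in pts])
cv2.imwrite("pics/w4.png",cv2.resize(c["frame"][:,:,::-1],(800,600)))
E
python3 m4.py
```

```text
6.25 [0.4548 0.3659 0.1605] (np.float64(-146.9734118433963), array([-0.003, -0.001, -1.   ])) [ 0.1 -0.4  0.5] [-0.12  0.56 -0.89  1.8   0.5   1.03  0.94] 1.0028806949780436
tcp bay (np.float64(42.5), np.float64(46.7))
red (205, 192, 18, 38) [(np.float64(47.7), np.float64(11.9)), (np.float64(23.1), np.float64(21.4)), (np.float64(26.7), np.float64(30.9)), (np.float64(51.6), np.float64(21.8))]
red (262, 190, 13, 40) [(np.float64(23.6), np.float64(53.0)), (np.float64(23.5), np.float64(60.6)), (np.float64(50.1), np.float64(61.2)), (np.float64(50.1), np.float64(53.3))]
blue (153, 116, 27, 27) [(np.float64(-21.0), np.float64(-13.2)), (np.float64(-22.3), np.float64(2.2)), (np.float64(-7.4), np.float64(2.5)), (np.float64(-6.2), np.float64(-13.2))]
blue (93, 116, 35, 27) [(np.float64(-20.9), np.float64(-48.7)), (np.float64(-22.6), np.float64(-28.3)), (np.float64(-7.6), np.float64(-28.6)), (np.float64(-5.8), np.float64(-49.5))]
```

View pics/w4.png

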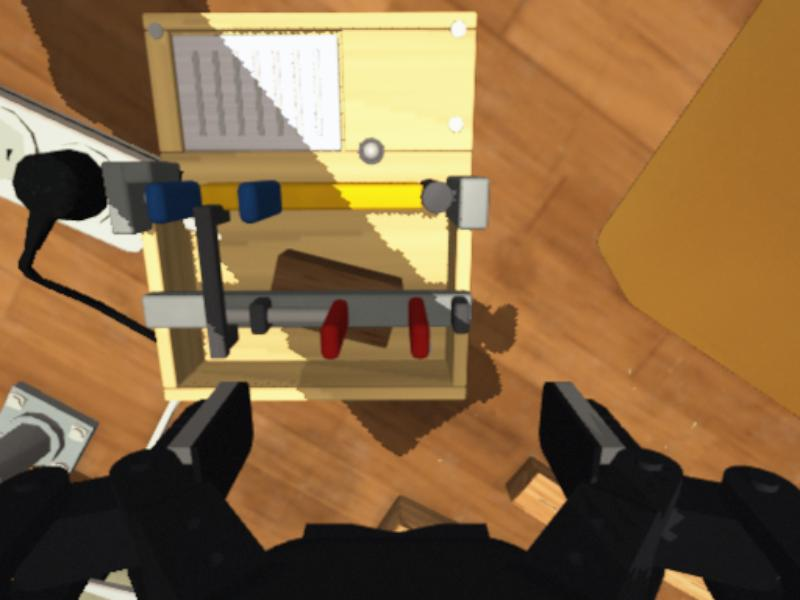

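The wrist view shows the red tabs between the open fingers at (333,330) and (419,328), the blue tabs at (175,200) and (260,200), and the plate flush at (258,90). The TCP is about 2 mm too far left, so I correct that, go down and squeeze.

Call:
carry_out:
  targets: [0, 1.3, -2, -20, 0, 0, 0, 0, -20, 0, 0, 0, 0, -20, 0, 0, 0, 0, -18, 0, 0, 0, 0, 0, 0, 110, 0, 0, 0, 0, 110, 0, 0, 0, 0, 110, 0, 0, 0, 0, 125, 0, 0, 0, 0, 140, 0, 0, 0, 0, 140, 0, 0, 0, 0]
  newtons: 20

```text
t: 7.4
eef_pos: [0.458, 0.3635, 0.085]
tool_rot: [0.001, -0.283, 0.959, -0.0]
contact_force: [2.6, -3.8, 2.8]
gripper_width: 0.45
grasp_force: 1.8
```

Call:
carry_out:
  targets: [150, 0, 0, 0, 0, 158, 0, 0, 0, 0, 165, 0, 0, 0, 0, 165, 0, 0, 0, 0, 180, 0, 0, 0, 0, 180, 0, 0, 0, 0]

```text
t: 8.0
eef_pos: [0.4569, 0.3649, 0.0851]
tool_rot: [0.0, -0.284, 0.959, 0.001]
contact_force: [0.2, -1.0, 5.5]
gripper_width: 0.384
grasp_force: 19.6
```

```bash
python3 m4.py
```

```text
8.0 [0.4569 0.3649 0.0851] (np.float64(-147.0227186584973), array([ 0.   ,  0.002, -1.   ])) [ 0.2 -1.   5.5] [-0.17  0.65 -0.82  1.85  0.6   0.9   0.87] 0.38388265132879074
tcp bay (np.float64(43.6), np.float64(44.6))
red (214, 225, 23, 68) [(np.float64(49.1), np.float64(27.1)), (np.float64(18.6), np.float64(31.9)), (np.float64(19.7), np.float64(39.8)), (np.float64(50.5), np.float64(35.5))]
red (269, 222, 23, 71) [(np.float64(18.3), np.float64(50.4)), (np.float64(17.3), np.float64(58.5)), (np.float64(49.1), np.float64(62.7)), (np.float64(50.1), np.float64(54.0))]
blue (94, 117, 56, 44) [(np.float64(-21.2), np.float64(-12.5)), (np.float64(-22.6), np.float64(7.1)), (np.float64(-7.7), np.float64(6.8)), (np.float64(-6.2), np.float64(-13.5))]
blue (0, 117, 74, 45) [(np.float64(-21.2), np.float64(-46.7)), (np.float64(-22.7), np.float64(-20.0)), (np.float64(-7.3), np.float64(-21.6)), (np.float64(-5.7), np.float64(-49.2))]
```

Call:
carry_out:
  targets: [60, 0, 0, 0, 0, 0, 0, 0, 0, 0, 0, 0, 0, 0, 0, 0, 0, 0, 25, 0, 0, 0, 0, 30, 0, 0, 0, 0, 25, 0, 0, -4, -29, 0, 0, 0, -4, -29, 0, 0, 0, -4, -29, 0, 0, 0, 0, 0, 0, 0, 0, 0, 0, 0, 0]

```text
t: 9.15
eef_pos: [0.4453, 0.2764, 0.1646]
tool_rot: [0.0, -0.283, 0.959, 0.0]
contact_force: [-0.4, 0.7, 0.2]
gripper_width: 0.997
grasp_force: 0.0
```

```bash
python3 m4.py
```

```text
9.15 [0.4453 0.2764 0.1646] (np.float64(-147.13045649377926), array([ 0.,  0., -1.])) [-0.4  0.7  0.2] [ 0.07  0.47 -0.93  1.93  0.45  0.97  1.06] 0.9969124632791431
tcp bay (np.float64(-14.0), np.float64(-23.5))
red (313, 255, 21, 45) [(np.float64(16.8), np.float64(15.2)), (np.float64(12.7), np.float64(24.4)), (np.float64(46.9), np.float64(38.5)), (np.float64(51.2), np.float64(28.9))]
red (342, 253, 5, 19) [(np.float64(26.7), np.float64(38.9)), (np.float64(12.9), np.float64(39.0)), (np.float64(13.2), np.float64(41.7)), (np.float64(27.0), np.float64(41.7))]
blue (212, 192, 16, 34) [(np.float64(-8.8), np.float64(-52.9)), (np.float64(-31.7), np.float64(-45.9)), (np.float64(-29.2), np.float64(-37.3)), (np.float64(-6.1), np.float64(-44.1))]
blue (264, 190, 13, 36) [(np.float64(-31.6), np.float64(-16.5)), (np.float64(-32.2), np.float64(-8.8)), (np.float64(-7.7), np.float64(-6.5)), (np.float64(-7.0), np.float64(-14.4))]
```

View pics/w4.png

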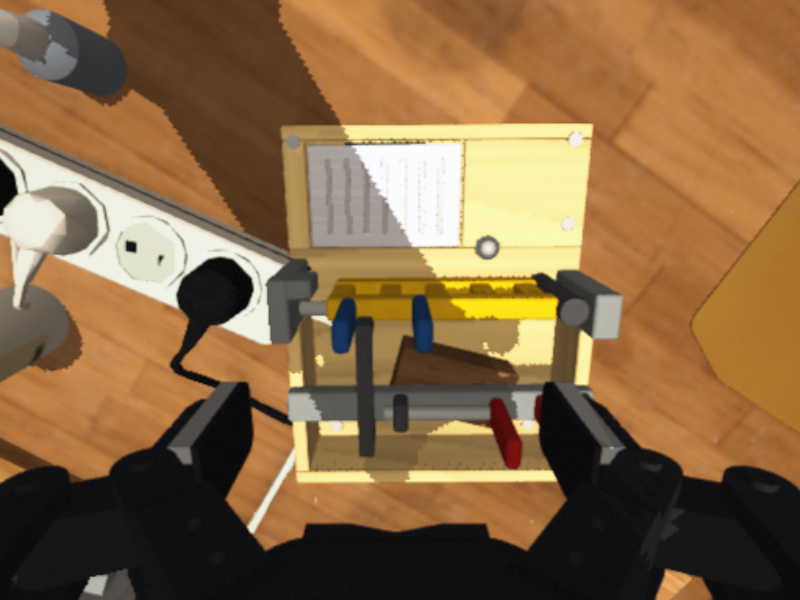

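The wrist view shows the blue tabs at (344,325) and (422,323) centred between the fingers. The red right tab is squeezed next to the left one at (505,432), and the hinge pin is at (573,312). Descending and squeezing the blue catch.

Call:
carry_out:
  targets: [0, 0, 0, -20, 0, 0, 0, 0, -20, 0, 0, 0, 0, -20, 0, 0, 0, 0, -18, 0, 0, 0, 0, 0, 0, 110, 0, 0, 0, 0, 110, 0, 0, 0, 0, 125, 0, 0, 0, 0, 140, 0, 0, 0, 0, 150, 0, 0, 0, 0, 165, 0, 0, 0, 0, 180, 0, 0, 0, 0, 180, 0, 0, 0, 0, 180, 0, 0, 0, 0]
  newtons: 30

```text
t: 10.6
eef_pos: [0.4462, 0.2771, 0.088]
tool_rot: [0.001, -0.283, 0.959, -0.0]
contact_force: [0.4, -1.6, 8.2]
gripper_width: 0.362
grasp_force: 29.5
```

```bash
python3 - <<'E'
from w import *
O=np.array([.4444,.3037]); h=np.radians(32.78); x=np.array([np.cos(h),np.sin(h)]); y=np.array([-x[1],x[0]])
o=bot.get_obs(); p=np.array(o["eef_pos"]); d=p[:2]-O; print("tcp",p.round(4),yaw(o)[0],1e3*d@x,1e3*d@y,np.round(o["q"],2),o["grasp_force"],o["gripper_width"]*85)
H=p[:2]+.089*y; print("hinge",H, 1e3*(H-O)@y)
prev=0;
for k,a in enumerate(np.radians(np.r_[0:88:4])):
    t=np.array([[np.cos(a),np.sin(a)],[-np.sin(a),np.cos(a)]])@(p[:2]-H)+H
    if k: print(np.degrees(a).round(),((t-prev)*1e3).round(1),np.hypot(*t).round(3))
    prev=t
E
```

```text
tcp [0.4462 0.2771 0.088 ] -147.06638390526746 -12.865080326358854 -23.361041026586914 [-0.01  0.57 -0.85  1.99  0.58  0.84  0.96] 29.541503190994263 30.784727702034758
hinge [0.39804571 0.35192098] 65.6389589734131
4.0 [-5.3 -3.2] 0.519
8.0 [-5.5 -2.8] 0.513
12.0 [-5.7 -2.4] 0.507
16.0 [-5.9 -2. ] 0.501
20.0 [-6.  -1.6] 0.495
24.0 [-6.1 -1.2] 0.489
28.0 [-6.2 -0.7] 0.483
32.0 [-6.2 -0.3] 0.478
36.0 [-6.2  0.1] 0.473
40.0 [-6.2  0.6] 0.468
44.0 [-6.1  1. ] 0.464
48.0 [-6.   1.4] 0.46
52.0 [-5.9  1.8] 0.456
56.0 [-5.8  2.2] 0.452
60.0 [-5.6  2.6] 0.45
64.0 [-5.4  3. ] 0.447
68.0 [-5.2  3.4] 0.445
72.0 [-4.9  3.8] 0.444
76.0 [-4.7  4.1] 0.443
80.0 [-4.4  4.4] 0.442
84.0 [-4.1  4.7] 0.442
```

Call:
carry_out:
  targets: [180, -5.3, -3.2, 0, -4, 180, -5.5, -2.8, 0, -4, 180, -5.7, -2.4, 0, -4, 180, -5.9, -2, 0, -4, 180, 0, 0, 0, 0]

```text
t: 11.1
eef_pos: [0.4235, 0.2664, 0.088]
tool_rot: [0.001, -0.146, 0.989, -0.0]
contact_force: [0.5, -0.9, 5.5]
gripper_width: 0.365
grasp_force: 29.4
```

Call:
carry_out:
  targets: [180, -6, -1.6, 0, -4, 180, -6.1, -1.2, 0, -4, 180, -6.2, -0.7, 0, -4, 180, -6.2, -0.3, 0, -4, 180, -6.2, 0.1, 0, -4, 180, -6.2, 0.6, 0, -4, 180, -6.1, 1, 0, -4, 180, -6, 1.4, 0, -4, 180, 0, 0, 0, 0]

```text
t: 12.0
eef_pos: [0.3743, 0.2655, 0.0879]
tool_rot: [0.001, 0.132, 0.991, -0.0]
contact_force: [2.1, -4.8, 10.1]
gripper_width: 0.365
grasp_force: 30.1
```

```bash
python3 -c "
from w import *
o=bot.get_obs(); p=np.array(o['eef_pos']); d=p[:2]-[.39805,.35192]; print(p.round(4),yaw(o),np.round(o['q'],2),np.hypot(*d),np.degrees(np.arctan2(d[1],d[0])),np.round(o['contact_force'],1),np.round(o['torque'],2))"
```

```text
[0.3743 0.2655 0.0879] (np.float64(164.81822144036067), array([ 0.002, -0.001, -1.   ])) [-0.17  0.42 -0.69  2.15  0.41  0.71  0.17] 0.08960127249792439 -105.38585893115878 [ 2.1 -4.8 10.1] [-1.34 -0.06 -0.03]
```

Call:
carry_out:
  targets: [180, -5.9, 1.8, 0, -4, 180, -5.8, 2.2, 0, -4, 180, -5.6, 2.6, 0, -4, 180, -5.4, 3, 0, -4, 180, -5.2, 3.4, 0, -4, 180, -4.9, 3.8, 0, -4, 180, -4.7, 4.1, 0, -4, 180, -4.4, 4.4, 0, -4, 180, -3.6, 4, 0, -3.5, 180, 0, 0, 0, 0, 180, 0, 0, 0, 0]

```text
t: 13.1
eef_pos: [0.3287, 0.2948, 0.0879]
tool_rot: [0.001, 0.427, 0.904, -0.0]
contact_force: [-1.2, -4.6, 13.6]
gripper_width: 0.365
grasp_force: 31.1
```

```bash
python3 -c "
from w import *
o,c,P=wrist(); p=np.array(o['eef_pos']); d=p[:2]-[.39805,.35192]; print(o['t'],p.round(4),yaw(o),np.round(o['q'],2),np.hypot(*d),np.degrees(np.arctan2(d[1],d[0])),np.round(o['contact_force'],1),np.round(o['torque'],2))
s=imaging.read_camera('side')['frame'][110:240,120:290]; t=imaging.read_camera('top')['frame'][150:280,150:320]
v=np.hstack([cv2.resize(s,(400,306),interpolation=2),cv2.resize(t,(400,306),interpolation=2)]);cv2.imwrite('pics/e.png',v[:,:,::-1])"
```

```text
13.1 [0.3287 0.2948 0.0879] (np.float64(129.38694657749573), array([ 0.001, -0.001, -1.   ])) [-0.39  0.37 -0.57  2.19  0.32  0.66 -0.49] 0.08980898782282976 -140.51421114233497 [-1.2 -4.6 13.6] [-1.27  0.53 -0.09]
```

View pics/e.png

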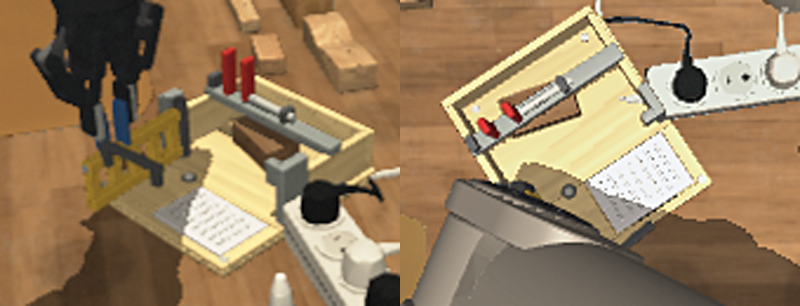

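The side view shows the gate standing out about 83° with the blue catch held in the fingers. The plate is flush and the red tabs are squeezed at (240,75). Handing in.

```bash
python3 -c "
from h import *
print(bot.hand_in())"
```

```text
the job is handed in; nothing more can be done
None
```

I handed the job in at about 13 s with the plate flush, the red catch squeezed back, and the gate held open at about 83° (1.45 rad) with the blue catch still squeezed; one plate press read 59 N at the wrist, through the closed fingertips, and the glue bottle, dropper bottle and sanding block were not touched.

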